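# Free a seized purge plug from a welded pipe

### The job

The weld is done, so take the purge plug out of the pipe stub on the turntable. Its wing nut is caked fast: rock it to and fro in small arcs, only as far as it gives each time, until it breaks free, and never force it, because beyond half a newton-metre the plug's rubber ring tears. Then unscrew the nut (counterclockwise) a good sixty degrees to slacken the rubber, draw the plug straight up out of the pipe and stand it upright on its foot on the floor of the steel tray, without shifting the other things lying about.

Things in the scene. Friction and masses are not known exactly. Their poses are not given: they have to be found in the camera images.
- plug: Purge plug sealing the pipe's top, 78 mm high, 0.3 kg: aluminium shoulder plate (62 mm across, 6 mm thick, underside 40 mm above the origin) resting on the pipe's rim; below it, in the pipe, a 47 mm body with a black rubber ring; above it a stud and wing nut. Origin: centre of its flat 47 mm foot; z up its axis. Free of the pipe, it stands by itself on its foot.
- wing_nut (a joint): Turn of the nut on the plug, rad: about 0 at start, positive = unscrewed, counterclockwise from above, end stop 1.25. Caked: at first about 0.1 of play each way, then a springy stop. Each swing onto the stop opposite to the last one crumbles scale and adds 0.05-0.08 of play; after 7 to 9 swings (play near 0.5) it turns freely the unscrewing way (friction 0.08 N m).
- plug_shoulder (a point): Centre of the top of the plug's shoulder plate, 46 mm above the plug's origin. The rubber slackens as the nut is backed off: at 0 rad the plug is fast in the pipe (some 40 N would drag it), at 0.6 rad half of that, at 1.0 rad about 5 N draws it; from 1.15 rad on it comes freely, straight up, and turns along with the nut.
- wing_grip (a point): Middle of the wing nut, on its axis, 20.5 mm above the shoulder plate. Turns with the nut; x axis runs from wing to wing. Wings 7 mm thick; their outer ends are upright flat faces 51 mm apart, from 10 mm below to 10 mm above this point. Hub 19 mm across. Grip from above across the wing ends, firmly (about 35 N), fingertips at most 18 mm below this point.
- stud (a joint): Twist of the plug's stud in the rubber ring, which the pipe holds fast, rad; positive = counterclockwise from above, 0 without torque. A spring of about 2.6 N m per rad: it shows the torque on the nut against its stop (0.05 rad is surely on the stop; the nut's own angle includes this twist). The rubber tears at 0.18 rad either way, at about 0.5 N m in the hand (friction included).
- pipe_rim (a point): Centre of the top rim of the steel pipe (60 mm outside, 53 mm bore, upright, rim 144 mm above the bench), welded to a 140 mm flange that three low jaws clamp on a green turntable 236 mm across, with a small handwheel reaching 175 mm from its axis, up to 80 mm high. All fixed to the bench.
- tray_in (a point): Centre of the inner floor of the flat steel tray (fixed): 200 x 170 mm outside along this point's x and y, walls 3 mm thick, 28 mm high; floor 3 mm above the bench. A backing ring lies near -50 mm x, +45 mm y; the rest is free, for example +25 mm x, -25 mm y.
- backing_ring: Bystander, loose: steel backing ring, 60 mm across, 10 mm high, lying in the tray. Origin: centre of its underside.
- chipping_hammer: Bystander, loose: chipping hammer with a coiled-wire handle, 190 mm long, 26 mm high. Origin at bench level, near its middle.
- wire_brush: Bystander, loose: wooden wire brush, 275 mm long, 32 mm high, lying along the robot's x axis between turntable and tray. Origin at bench level, near its middle.
- magnet_square: Bystander, loose: L-shaped welding magnet, 85 mm, 18 mm high. Origin at bench level, near its middle.
- nozzle_cup: Bystander, loose: small white ceramic nozzle, 22 mm across, 40 mm high, standing. Origin at bench level, near its middle.
- loose_flange: Bystander, loose: spare steel flange, 140 mm across, 14 mm thick, lying flat. Origin at bench level, near its middle.
- spray_can: Bystander, loose: plain metal can, 65 mm across, 170 mm high. Origin: centre of its underside.
Not all that is in view belongs to the job. Leave any blue or turquoise look-alike of the plug alone.

How it is judged:
On the way, in this order (a step that is already met when the one before it is completed fails the run):
1. the wing nut is broken free and backed off at least 1.0 rad, with the plug still seated in the pipe (value of joint wing_nut above 1 rad and z of plug in the frame of pipe_rim below -0.032 m and horizontal distance between plug and pipe_rim below 0.012 m), for 0.1 s.
2. the plug is drawn right out above the pipe (z of plug in the frame of pipe_rim above 0.004 m), for 0.1 s.
At the end, for the whole second after the job is handed in: The plug stands upright (within 7 degrees) on its foot on the tray's floor (within 5 mm of it, inside the walls), released and at rest (x of plug in the frame of tray_in between -0.085 and 0.085 m and y of plug in the frame of tray_in between -0.07 and 0.07 m and z of plug in the frame of tray_in between -0.005 and 0.005 m and angle between plug's own z axis and vertical below 0.12 rad and linear speed of plug below 0.02 m/s and angular speed of plug below 0.2 rad/s and contact force between plug and the fingers below 0.1 N); the robot touches nothing.
It fails at once if the stud is twisted beyond 0.18 rad in the rubber ring (about 0.5 N m on the nut), which tears (value of joint stud above 0.18 rad or value of joint stud below -0.18 rad).
It fails at once if the plug is dragged up in the pipe by more than 6 mm with its rubber still tight (nut backed off less than 0.6 rad) (value of joint wing_nut below 0.6 rad and z of plug in the frame of pipe_rim above -0.034 m and horizontal distance between plug and pipe_rim below 0.015 m).
It fails at once if a bystander is shifted by more than 30 mm (distance of any of backing_ring, chipping_hammer, wire_brush, magnet_square, nozzle_cup, loose_flange, spray_can from where it was at the start of the episode above 0.03 m).
It also fails if it takes over 61 s, if anything falls off the work surface, if the arm or the gripper's body presses on something with over 40 N, if the wrist force passes 120 N, or if a joint passes its speed limit or range.

### The arm

A 7-joint arm with a two-finger parallel gripper is mounted at the origin on the work surface. World frame = base frame: x ahead of the robot, y to its left, z up, the work surface at z = 0. Lengths are in m, angles in rad, forces in N, time in s.
With the tool pointing down it reaches from about 0.35 to 0.9 m from the base axis. Payload 19.9 kg.
Tool frame: the origin (TCP) lies on the centre line of the jaws, within the pads' length; the fingertips stand nose_length ahead of it and the grasp point (between the pads) lies 11 mm behind it (nose_length is the distance from the TCP to the fingertips, in m); z points along the fingers, y is the direction in which the jaws open and shut (so a half turn about z gives the same grasp; the last joint's range is limited). The gripper opens to 94 mm and grips with 3 to 60 N. Pads are 16 mm wide; open, the fingers measure 119 mm over their backs; the gripper's body (75 mm by 177 mm) begins 78 mm behind the grasp point.
Start: joints at [1.24, 0.417, -0.01, 1.614, 0.005, 1.111, -0.053], TCP at [0.179, -0.599, 0.213] pointing down, gripper open.
Joint ranges: [-2.81, 2.81], [-0.39, 2.02], [-1.27, 1.25], [0.06, 2.57], [-1.19, 4.33], [0.19, 2], [-2.82, 2.82]. Speed limits (rad/s): [1.89, 1.89, 2.39, 2.39, 3.01, 3.01, 3.01].

### API

Orientations are given as [roll, pitch, yaw] about the fixed x, y, z axes, in that order (R = Rz(yaw) Ry(pitch) Rx(roll)).
In Python, from rig import state, camera, camera_params, finish_job, nose_length gives the robot as it stands. The module is installed in compiled form; this text tells all that it offers.
- The arm moves only by the tool arm_command, never from a script. Its argument "rows" is a list of rows, each a list of 3 entries, a list of its own where there are three numbers: the opening, from 0 (shut) to 1 (fully open), then the shift along the tool's x, y, z in cm, then the turn about the tool's z in degrees. In form: [[jaw, [dx, dy, dz], roll], ...]. A call has 1 to 8 rows; each row is the pose to reach, as a shift and turn from the pose measured when the call began, along the tool's axes at that moment; what a row does not reach only later rows make up. A row lasts 1/8 s, in which the tool goes at most 62.5 mm and 10.7 degrees, less where a joint would pass 70% of its speed; a pose out of reach is approached as far as the arm can. A call with a gripper value outside its range is refused whole. The fingers move at their own pace and stop on an object; the grip force is fixed at half the most. Time passes only in rows, so rows that repeat a pose let the fingers close. It gives the time, the measured TCP pose, the force and the opening at its end, in the units of the state.
- state(): the state, without advancing time (a new reading comes with each control period).
- camera(name): name is "side" or "top" or "wrist"; returns (picture, depth): 420x560x3 uint8, red, green, blue; 420x560 float32, m along the optical axis (not along the pixel's ray), 0 where there is no reading.
- camera_params(name): a dict with "mtx" (3x3 intrinsics, pixels), "view" (4x4, takes a point from world to camera coordinates); the wrist camera has in their place "T_tool_cam" (4x4, takes a point from camera to tool coordinates, whose origin is the TCP and whose axes are the flange's). Camera axes: x right, y down, z forward; pixel columns grow to the right and rows downward; lengths in m; the calibration is good to about 2 mm. A picture is of the moment at which its call begins: read the wrist's pose just before it. camera_params takes no time and is no camera call.
- finish_job(): hands the job in, once; it reports no verdict.
The state is a dict: "time_s": time; "joint_pos": joint angles; "joint_vel": joint speeds; "joint_efforts": joint torques, N m; "tool_pos": TCP position; "eef_rot": TCP orientation; "ft_force": force on the tool from outside, world axes, zero at the start; "moment": the same for the moment, N m; "width": finger opening in m.
Only numpy, scipy, OpenCV 4.12 (cv2) and the standard library are available. Lean on these libraries where they do the work, as an engineer would, in place of code of your own. Each camera call takes 0.05 s, during which the arm holds its last target. There are 200 camera calls.

## Working session

There is one attempt and no reset: what is moved stays moved. The work goes in short steps, Python scripts to look and compute and a tool call to move; the robot and the scene stay as the last step left them, time stands still between calls to the robot, and variables do not carry over. Pictures are saved under pics/ and viewed, about 8 in all and at most 12, crops included, and the job is handed in when it is done.

Besides the shell and the picture viewer there is one more tool, called after "Emit:" in YAML: its name, and indented under it one key for each argument. arm_command: Moves the arm, as the interface text tells. Its arguments: {"type":"object","properties":{"rows":{"type":"array","items":{"type":"array"}}},"required":["rows"]}

```bash
mkdir -p pics
cat > h.py <<'E'
import numpy as np, cv2
from rig import state, camera, camera_params, finish_job, nose_length
def pts(name, d, P=None):
    p=camera_params(name); K=p["mtx"]; v,u=np.mgrid[:d.shape[0],:d.shape[1]]
    c=np.stack([(u-K[0,2])/K[0,0]*d,(v-K[1,2])/K[1,1]*d,d,np.ones_like(d)],-1)
    M=np.linalg.inv(p["view"]) if "view" in p else P@p["T_tool_cam"]
    return (c@M.T)[...,:3]
def toolT():
    from scipy.spatial.transform import Rotation as R
    s=state(); T=np.eye(4); T[:3,:3]=R.from_euler("xyz",s["eef_rot"]).as_matrix(); T[:3,3]=s["tool_pos"]; return T
E
python3 - <<'E'
from h import *
print(state(), nose_length if not callable(nose_length) else nose_length())
for n in("top","side"):
    im,d=camera(n); np.savez(n+".npz",im=im,d=d); cv2.imwrite(f"pics/{n}0.png",im[...,::-1])
    p=camera_params(n); print(n,p["mtx"].round(1).tolist(),np.linalg.inv(p["view"]).round(3).tolist())
E
```

```text
{'time_s': 0.0, 'joint_pos': array([ 1.23950128,  0.41797397, -0.01030374,  1.61418009,  0.0046841 ,
        1.11069875, -0.05301801]), 'joint_vel': array([ 0.00114547,  0.0001037 , -0.00046316,  0.00049721,  0.00089416,
       -0.00068762,  0.0020201 ]), 'joint_efforts': array([ 1.01445487e-03, -8.51265836e+01,  6.39684051e-01, -4.26007068e+01,
       -4.87701106e-02,  1.85616006e-02,  1.47634029e-05]), 'tool_pos': array([ 0.1784835 , -0.59858312,  0.21282279]), 'eef_rot': array([-3.14035892e+00,  7.75775254e-05,  2.89778960e-01]), 'ft_force': array([-0.21108206, -0.12305514, -0.60224375]), 'moment': array([-0.01772879, -0.02450454,  0.06972546]), 'width': 0.09431342127651293} 0.008
top [[410.3, 0.0, 277.0], [0.0, 410.3, 205.0], [0.0, 0.0, 1.0]] [[-0.004, -0.996, 0.091, 0.455], [-1.0, 0.005, 0.017, -0.006], [-0.018, -0.091, -0.996, 1.298], [0.0, 0.0, 0.0, 1.0]]
side [[532.9, 0.0, 278.4], [0.0, 532.9, 206.9], [0.0, 0.0, 1.0]] [[-0.848, -0.29, 0.443, -0.058], [-0.529, 0.437, -0.727, 0.985], [0.017, -0.851, -0.524, 0.832], [0.0, 0.0, 0.0, 1.0]]
```

View pics/top0.png

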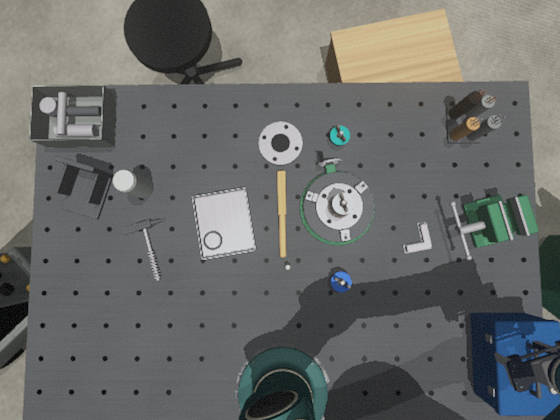

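View pics/side0.png

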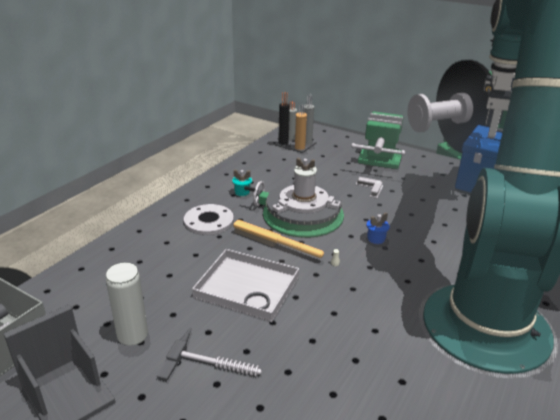

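Top view: the plug sits on the turntable's pipe at about (340,203). The look-alikes are turquoise at (340,134) and blue at (341,282). I choose the metal plug in the pipe on the green turntable. The tray is at (224,222) with the ring at (213,240), the brush is at (282,213), and the handwheel is at (330,162).

Run:
```python
from h import *
t=np.load("top.npz"); im,d=t["im"],t["d"]; P=pts("top",d)
r=(slice(170,240),slice(300,380)); Q=P[r].reshape(-1,3)
hist=np.histogram(Q[:,2],bins=np.arange(0,.24,.01)); print(hist[0].tolist())
for lo,hi in((.14,.16),(.165,.20)):
    m=(Q[:,2]>lo)&(Q[:,2]<hi); q=Q[m]; print(lo,m.sum(),q.mean(0).round(4),q.min(0).round(4),q.max(0).round(4))
# wing yaw
q=Q[Q[:,2]>.165][:,:2]; w,v=np.linalg.eigh(np.cov(q.T)); print("wing yaw",np.degrees(np.arctan2(v[1,1],v[0,1])),w)
# tray: bright light pixels
g=im.min(2); m=np.zeros_like(g); m[180:270,185:262]=(g[180:270,185:262]>140); c=max(cv2.findContours(m,0,1)[0],key=cv2.contourArea)
(cx,cy),s,a=cv2.minAreaRect(c); print("tray px",cx,cy,s,a)
bx=cv2.boxPoints(((cx,cy),s,a)); 
p=camera_params("top");K=p["mtx"];M=np.linalg.inv(p["view"])
def ray(u,v,z):
    dd=M[:3,:3]@np.array([(u-K[0,2])/K[0,0],(v-K[1,2])/K[1,1],1]);o=M[:3,3];return o+dd*(z-o[2])/dd[2]
print("c",ray(cx,cy,.015),[ray(*b,.015).round(3).tolist() for b in bx])
for n,u,v,z in(("can",123,181,.17),("cup",288,267,.04),("brushtop",282,172,.03),("brushbot",283,257,.03),("ring",213,240,.013),("turq",340,134,.06),("blue",341,282,.06),("rim",340,204,.15)): print(n,ray(u,v,z).round(3),P[v,u].round(3))
cr=cv2.resize(im[165:245,295:385],None,fx=6,fy=6,interpolation=cv2.INTER_CUBIC); sd=np.load("side.npz")["im"][145:235,255:355]
sd=cv2.resize(sd,(480*100//90,480)); cv2.imwrite("pics/c1.png",np.hstack([cr[:, :260+0] if 0 else cv2.resize(cr,(400,356)),cv2.resize(sd,(396,356))])[...,::-1])
```

```text
[819, 227, 3, 7, 922, 1039, 1310, 175, 9, 7, 10, 10, 10, 4, 140, 168, 29, 25, 21, 0, 0, 0, 0]
0.14 308 [ 0.5627 -0.1695  0.1505] [ 0.5338 -0.1999  0.1438] [ 0.5936 -0.1406  0.1592]
0.165 60 [ 0.5633 -0.168   0.1762] [ 0.54   -0.1776  0.165 ] [ 0.587  -0.159   0.1854]
wing yaw 124.04579326728776 [0.00014002 0.0080957 ]
tray px 223.0270233154297 223.16213989257812 (64.77320098876953, 55.56686019897461) 80.53767395019531
c [0.51640566 0.18530377 0.015     ] [[0.603, 0.29, 0.015], [0.631, 0.116, 0.015], [0.431, 0.082, 0.015], [0.403, 0.253, 0.015]]
can [0.628 0.443 0.17 ] [0.628 0.442 0.174]
cup [ 0.381 -0.017  0.04 ] [ 0.381 -0.017  0.043]
brushtop [ 0.675 -0.     0.03 ] [ 0.675 -0.     0.031]
brushbot [ 0.411 -0.002  0.03 ] [ 0.411 -0.002  0.032]
ring [0.464 0.217 0.013] [0.464 0.218 0.005]
turq [ 0.786 -0.179  0.06 ] [ 0.782 -0.177  0.076]
blue [ 0.338 -0.174  0.06 ] [ 0.34  -0.172  0.079]
rim [ 0.562 -0.163  0.15 ] [ 0.561 -0.161  0.163]
```

View pics/c1.png

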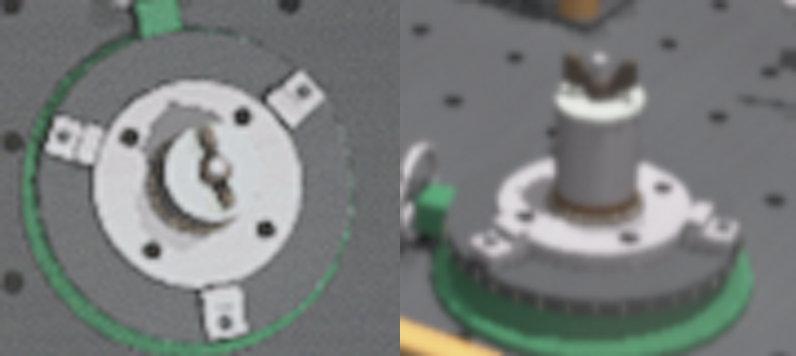

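The crop confirms it: a rusty wing nut on an aluminium shoulder on the pipe, at about (0.563, -0.169), wings at a yaw of about 20°. I'll fly above it with the jaws aligned.

Emit:
arm_command:
  rows:
    - [1,[5,-3,-6],-10]
    - [1,[11,-6.5,-8],-20]
    - [1,[17,-10,-8],-31]
    - [1,[23,-14,-8],-41]
    - [1,[29,-18,-8],-52]
    - [1,[35,-21.5,-8],-62]
    - [1,[41,-25,-8],-73]
    - [1,[46,-28,-8],-83]

```text
time_s: 1.1
tool_pos: [0.4979, -0.2435, 0.293]
eef_rot: [-3.141, -0.001, 1.744]
ft_force: [-0.1, -0.5, -0.3]
width: 0.094
```

```bash
python3 -c "
from h import *; s=state(); print(s)"
```

```text
{'time_s': 1.1, 'joint_pos': array([ 0.79631433,  0.25547587, -0.47709775,  1.67922753,  0.12240065,
        1.23741979,  0.46557774]), 'joint_vel': array([-0.56528177,  0.28613304, -0.45515453, -0.28839959,  0.22436213,
        0.08137446,  0.36541669]), 'joint_efforts': array([ 6.41230971e+00, -7.35075831e+01, -3.15392241e+00, -4.12826765e+01,
       -1.02274820e+00, -2.77898839e-02, -1.09930683e+00]), 'tool_pos': array([ 0.49794564, -0.24351968,  0.293047  ]), 'eef_rot': array([-3.14130362e+00, -9.31492087e-04,  1.74414233e+00]), 'ft_force': array([-0.09002673, -0.48067428, -0.30083716]), 'moment': array([-0.15867829, -0.11991986,  0.02038208]), 'width': 0.09404684988773948}
```

Emit:
arm_command:
  rows:
    - [1,[3.5,4,0],-5]
    - [1,[6.2,7.7,0],-9.6]
    - [1,[6.2,7.7,0],-9.6]
    - [1,[6.2,7.7,0],-9.6]

```text
time_s: 1.6
tool_pos: [0.5627, -0.1696, 0.2927]
eef_rot: [-3.141, -0.001, 1.911]
ft_force: [-0.3, -1.0, 0.7]
width: 0.0938
```

Run:
```python
from h import *
T=toolT(); im,d=camera("wrist"); np.savez("w1.npz",im=im,d=d,T=T); P=pts("wrist",d,T)
cv2.imwrite("pics/w1.png",im[...,::-1]); s=state(); print(s["tool_pos"],s["eef_rot"],s["moment"],s["joint_pos"].round(2)); print(camera_params("wrist"))
near=np.hypot(P[...,0]-.563,P[...,1]+.169)<.045
m=near&(P[...,2]>.146)&(P[...,2]<.156)&(d>0); 
q=P[m]; c,r=cv2.minEnclosingCircle(q[:,:2].astype(np.float32)); print("shoulder",m.sum(),np.median(q[:,2]),c,r)
m=near&(P[...,2]>.17)&(P[...,2]<.19)&(d>0); q=P[m]; rc=cv2.minAreaRect((q[:,:2]*1000).astype(np.float32)); print("wing",m.sum(),rc,q.max(0)); w,v=np.linalg.eigh(np.cov(q[:,:2].T)); print(q.mean(0),np.degrees(np.arctan2(v[1,1],v[0,1])))
```

```text
[ 0.56251449 -0.17011403  0.29283014] [-3.14074010e+00 -9.54667082e-04  1.91002090e+00] [-0.02518703 -0.06233024 -0.02018727] [ 0.67  0.33 -0.54  1.6   0.18  1.26  0.43]
{'mtx': array([[325.9837743 ,   0.        , 285.35561856],
       [  0.        , 325.9837743 , 208.7266256 ],
       [  0.        ,   0.        ,   1.        ]]), 'T_tool_cam': array([[-1.29549818e-03, -9.70369736e-01, -2.41621391e-01,
         7.03678276e-02],
       [ 9.99998860e-01, -1.06967732e-03, -1.06577569e-03,
        -6.27360392e-04],
       [ 7.75739557e-04, -2.41622497e-01,  9.70370016e-01,
        -1.71319140e-01],
       [ 0.00000000e+00,  0.00000000e+00,  0.00000000e+00,
         1.00000000e+00]])}
shoulder 2186 0.14957616149215514 (0.5626478791236877, -0.1719464659690857) 0.031084034591913223
wing 438 ((562.6934204101562, -171.31912231445312), (50.68376541137695, 9.34731674194336), 15.971785545349121) [ 0.58763729 -0.16221647  0.18255446]
[ 0.56253365 -0.17098918  0.17805964] -165.86738087138218
```

View pics/w1.png

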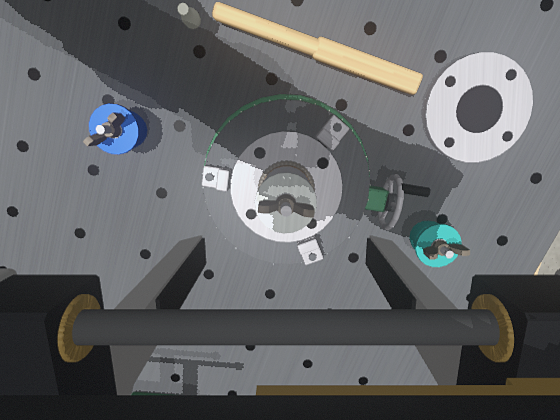

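The wrist view shows the wing nut at (287,208), centred between the fingers. Wing yaw is about 15° and the centre is (0.5627, -0.1717). I'll align and descend.

Emit:
arm_command:
  rows:
    - [1,[-0.16,0,4],4.4]
    - [1,[-0.16,0,8],4.4]
    - [1,[-0.16,0,11],4.4]
    - [1,[-0.16,0,13],4.4]
    - [1,[-0.16,0,13],4.4]
    - [0.68,[-0.16,0,13],4.4]
    - [0.68,[-0.16,0,13],4.4]

```text
time_s: 2.52
tool_pos: [0.5632, -0.1719, 0.1639]
eef_rot: [3.141, 0.0, 1.833]
ft_force: [-0.1, 0.4, -0.3]
width: 0.0773
```

Run:
```python
from h import *
T=toolT(); im,d=camera("wrist"); cv2.imwrite("pics/w2.png",cv2.resize(im[150:420,100:480],None,fx=2,fy=2)[...,::-1]); s=state(); print(s["tool_pos"],s["eef_rot"],s["moment"],s["ft_force"],s["width"])
# project the jaw axis at wing grip height
```

```text
[ 0.56321399 -0.17182993  0.16374607] [3.14150755e+00 4.25701519e-05 1.83290206e+00] [ 0.00056478 -0.10184898  0.00308965] [-0.01547899 -0.78142378  0.14798612] 0.07316350207778133
```

View pics/w2.png

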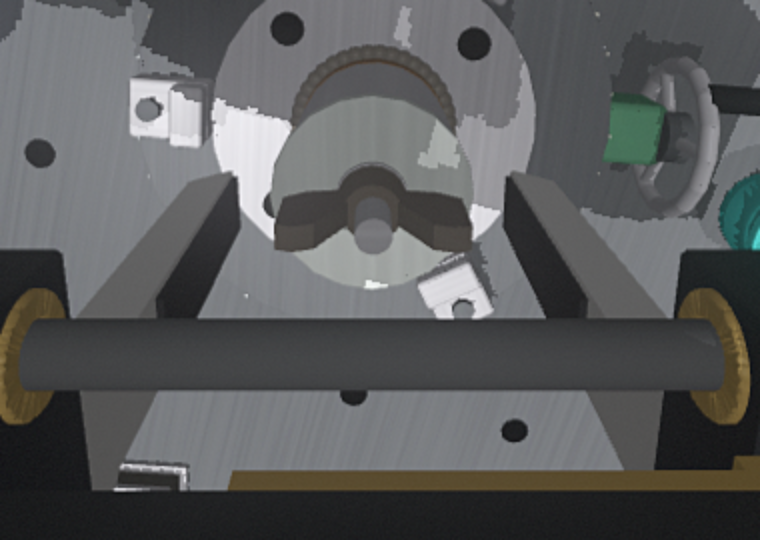

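The wings are level in view and centred: hub at column 373, fingertips at 238 and 505. Closing.

Emit:
arm_command:
  rows:
    - [0.4,[0,0,0],0]
    - [0.2,[0,0,0],0]
    - [0.0,[0,0,0],0]
    - [0.0,[0,0,0],0]
    - [0.0,[0,0,0],0]
    - [0.0,[0,0,0],0]

```text
time_s: 3.32
tool_pos: [0.5634, -0.172, 0.1639]
eef_rot: [3.141, 0.0, 1.833]
ft_force: [0.3, -1.5, 4.2]
width: 0.0506
```

```bash
cat > s.py <<'E'
from rig import state
import numpy as np
s=state(); r=s["eef_rot"]; print(s["time_s"].__round__(2),s["tool_pos"].round(4),"yaw",np.degrees(r[2]).round(2),"tilt",np.round([r[0]-np.pi*np.sign(r[0]),r[1]],4),"M",s["moment"].round(3),"F",s["ft_force"].round(1),"w",round(float(s["width"]),4),"q",s["joint_pos"].round(2),"e7",s["joint_efforts"][4:].round(3))
E
python3 s.py
```

```text
3.33 [ 0.5634 -0.172   0.1639] yaw 105.01 tilt [-0.0005  0.0004] M [-0.339 -0.283 -0.068] F [ 0.3 -1.5  4.2] w 0.0506 q [ 0.63  0.45 -0.5   1.74  0.25  1.01  0.3 ] e7 [-0.418  0.314  0.015]
```

Emit:
arm_command:
  rows:
    - [0,[0,0,0],-3]
    - [0,[0,0,0],-6]
    - [0,[0,0,0],-8]
    - [0,[0,0,0],-9]
    - [0,[0,0,0],-9]

```text
time_s: 3.95
tool_pos: [0.5633, -0.1718, 0.164]
eef_rot: [3.141, 0.0, 1.99]
ft_force: [-1.4, -0.0, 5.0]
width: 0.0505
```

```bash
python3 s.py
```

```text
3.95 [ 0.5633 -0.1718  0.164 ] yaw 114.02 tilt [-0.0002  0.0002] M [-0.09   0.251  0.052] F [-1.4 -0.   5. ] w 0.0505 q [ 0.65  0.46 -0.53  1.74  0.27  1.02  0.45] e7 [-0.131 -0.466  0.195]
```

Emit:
arm_command:
  rows:
    - [0,[0,0,0],-1]
    - [0,[0,0,0],-1.2]
    - [0,[0,0,0],-1.2]

```text
time_s: 4.32
tool_pos: [0.5632, -0.1718, 0.164]
eef_rot: [3.141, 0.0, 2.011]
ft_force: [-0.3, -0.6, 5.7]
width: 0.051
```

```bash
python3 s.py
```

```text
4.33 [ 0.5632 -0.1718  0.164 ] yaw 115.21 tilt [-0.0001  0.0001] M [-0.137  0.156 -0.104] F [-0.3 -0.6  5.7] w 0.051 q [ 0.66  0.46 -0.54  1.74  0.27  1.02  0.46] e7 [-0.113 -0.31   0.174]
```

```bash
cat > a.py <<'E'
from rig import state,camera
import numpy as np
L=[]
for i in range(6):
    s=state(); L.append(np.r_[s["moment"],s["joint_efforts"][[4,5,6]],s["eef_rot"][2]]); camera("wrist")
L=np.array(L); print(L.round(3)); print(L.mean(0).round(3))
E
python3 a.py; python3 s.py
```

```text
[[-0.137  0.156 -0.104 -0.113 -0.31   0.174  2.011]
 [-0.114  0.157 -0.119 -0.123 -0.311  0.128  2.011]
 [-0.068  0.164 -0.075 -0.127 -0.311  0.114  2.011]
 [-0.199  0.155 -0.071 -0.128 -0.311  0.111  2.011]
 [-0.15   0.184 -0.097 -0.129 -0.311  0.11   2.011]
 [-0.126  0.155 -0.102 -0.129 -0.311  0.11   2.011]]
[-0.132  0.162 -0.095 -0.125 -0.311  0.125  2.011]
4.62 [ 0.5632 -0.1718  0.164 ] yaw 115.21 tilt [-0.0001  0.0001] M [-0.13   0.131 -0.068] F [-1.1 -1.   4.9] w 0.0511 q [ 0.66  0.46 -0.54  1.74  0.27  1.02  0.46] e7 [-0.129 -0.311  0.11 ]
```

Emit:
arm_command:
  rows:
    - [0,[0,0,0],-1]
    - [0,[0,0,0],-2]
    - [0,[0,0,0],-2]
    - [0,[0,0,0],-2]

```text
time_s: 5.12
tool_pos: [0.5632, -0.1718, 0.164]
eef_rot: [3.141, 0.0, 2.046]
ft_force: [-0.8, -0.4, 5.4]
width: 0.0505
```

```bash
python3 s.py
```

```text
5.12 [ 0.5632 -0.1718  0.164 ] yaw 117.24 tilt [-0.0001  0.0001] M [-0.151  0.197 -0.169] F [-0.8 -0.4  5.4] w 0.0505 q [ 0.66  0.46 -0.54  1.74  0.27  1.02  0.5 ] e7 [-0.135 -0.317  0.146]
```

```bash
python3 a.py
```

```text
[[-0.151  0.197 -0.169 -0.135 -0.317  0.146  2.046]
 [-0.181  0.182 -0.126 -0.138 -0.317  0.139  2.046]
 [-0.173  0.203 -0.138 -0.139 -0.317  0.138  2.046]
 [-0.24   0.201 -0.108 -0.139 -0.317  0.138  2.046]
 [-0.193  0.139 -0.148 -0.14  -0.317  0.137  2.046]
 [-0.186  0.158 -0.126 -0.14  -0.317  0.137  2.046]]
[-0.187  0.18  -0.136 -0.138 -0.317  0.139  2.046]
```

Emit:
arm_command:
  rows:
    - [0,[0,0,0],5]
    - [0,[0,0,0],10]
    - [0,[0,0,0],15]
    - [0,[0,0,0],19]
    - [0,[0,0,0],22]
    - [0,[0,0,0],24]
    - [0,[0,0,0],25]
    - [0,[0,0,0],25]

```text
time_s: 6.42
tool_pos: [0.5634, -0.1717, 0.164]
eef_rot: [3.141, 0.0, 1.61]
ft_force: [1.8, -0.9, 1.5]
width: 0.0504
```

```bash
python3 a.py; python3 s.py
```

```text
[[-0.162 -0.857  0.299 -0.336  1.039 -0.568  1.61 ]
 [-0.17  -0.962  0.222 -0.285  1.112 -0.371  1.611]
 [-0.153 -0.949  0.297 -0.256  1.183 -0.289  1.61 ]
 [-0.149 -1.066  0.234 -0.239  1.25  -0.263  1.61 ]
 [-0.161 -1.042  0.243 -0.227  1.314 -0.259  1.61 ]
 [-0.078 -1.178  0.241 -0.218  1.374 -0.262  1.61 ]]
[-0.146 -1.009  0.256 -0.26   1.212 -0.335  1.61 ]
6.72 [ 0.5634 -0.1718  0.164 ] yaw 92.25 tilt [-0.0005 -0.    ] M [-0.068 -1.208  0.242] F [3.8 0.1 1.5] w 0.0507 q [ 0.6   0.44 -0.45  1.74  0.22  1.01  0.1 ] e7 [-0.209  1.432 -0.267]
```

Emit:
arm_command:
  rows:
    - [0,[0,0,0],-7]
    - [0,[0,0,0],-14]
    - [0,[0,0,0],-20]
    - [0,[0,0,0],-25]
    - [0,[0,0,0],-28]
    - [0,[0,0,0],-29]
    - [0,[0,0,0],-29]

```text
time_s: 7.6
tool_pos: [0.5631, -0.1718, 0.164]
eef_rot: [3.142, -0.0, 2.115]
ft_force: [-0.8, -0.3, 4.7]
width: 0.0504
```

```bash
python3 s.py
```

```text
7.6 [ 0.5631 -0.1718  0.164 ] yaw 121.2 tilt [-0.     -0.0001] M [-0.047  0.12  -0.121] F [-0.8 -0.3  4.7] w 0.0504 q [ 0.67  0.46 -0.56  1.74  0.28  1.02  0.56] e7 [-0.017 -0.229  0.365]
```

Emit:
arm_command:
  rows:
    - [0,[0,0,0],-1.5]
    - [0,[0,0,0],-3]
    - [0,[0,0,0],-3]
    - [0,[0,0,0],-3]

```text
time_s: 8.1
tool_pos: [0.5631, -0.1719, 0.164]
eef_rot: [-3.142, -0.0, 2.168]
ft_force: [-0.7, -0.5, 6.0]
width: 0.0505
```

```bash
python3 s.py
```

```text
8.1 [ 0.5631 -0.1719  0.164 ] yaw 124.19 tilt [ 0.     -0.0001] M [-0.024 -0.026 -0.17 ] F [-0.7 -0.5  6. ] w 0.0505 q [ 0.68  0.46 -0.57  1.74  0.29  1.02  0.61] e7 [ 0.022 -0.079  0.166]
```

Emit:
arm_command:
  rows:
    - [0,[0,0,0],-1.3]
    - [0,[0,0,0],-2.5]
    - [0,[0,0,0],-2.5]
    - [0,[0,0,0],-2.5]

```text
time_s: 8.6
tool_pos: [0.5631, -0.1719, 0.164]
eef_rot: [-3.142, -0.0, 2.212]
ft_force: [-0.5, 0.4, 5.3]
width: 0.051
```

```bash
python3 s.py
```

```text
8.6 [ 0.5631 -0.1719  0.164 ] yaw 126.72 tilt [ 0.     -0.0002] M [-0.012 -0.02  -0.353] F [-0.5  0.4  5.3] w 0.051 q [ 0.69  0.46 -0.58  1.74  0.29  1.02  0.65] e7 [ 0.097 -0.058  0.254]
```

Emit:
arm_command:
  rows:
    - [0,[0,0,0],8]
    - [0,[0,0,0],16]
    - [0,[0,0,0],24]
    - [0,[0,0,0],31]
    - [0,[0,0,0],37]
    - [0,[0,0,0],40]
    - [0,[0,0,0],41]
    - [0,[0,0,0],41]

```text
time_s: 9.6
tool_pos: [0.5634, -0.1718, 0.164]
eef_rot: [3.141, -0.0, 1.497]
ft_force: [4.9, -0.8, -0.0]
width: 0.051
```

```bash
sed -i 's/range(6)/range(4)/; s/print(L.round(3)); //' a.py; python3 a.py; python3 s.py
```

```text
[-0.188 -1.662  0.297 -0.246  2.037 -0.375  1.497]
9.8 [ 0.5634 -0.1718  0.164 ] yaw 85.79 tilt [-0.0005 -0.0003] M [-0.221 -1.714  0.304] F [ 5.8 -0.9 -1. ] w 0.0512 q [ 0.58  0.44 -0.43  1.74  0.21  1.01 -0.  ] e7 [-0.221  2.095 -0.289]
```

Emit:
arm_command:
  rows:
    - [0,[0,0,0],-8.5]
    - [0,[0,0,0],-17]
    - [0,[0,0,0],-25]
    - [0,[0,0,0],-33]
    - [0,[0,0,0],-40]
    - [0,[0,0,0],-44]
    - [0,[0,0,0],-45.5]
    - [0,[0,0,0],-45.5]

```text
time_s: 10.8
tool_pos: [0.563, -0.1719, 0.164]
eef_rot: [3.142, -0.001, 2.292]
ft_force: [0.3, -0.5, 5.8]
width: 0.0506
```

```bash
python3 a.py; python3 s.py
```

```text
[-0.014  0.055 -0.168  0.065 -0.159  0.28   2.292]
11.0 [ 0.563  -0.1719  0.164 ] yaw 131.29 tilt [ 0.     -0.0003] M [-0.029  0.153 -0.162] F [-1.  -0.2  5.1] w 0.0506 q [ 0.7   0.47 -0.59  1.74  0.3   1.03  0.72] e7 [ 0.013 -0.263  0.159]
```

Emit:
arm_command:
  rows:
    - [0,[0,0,0],-1.5]
    - [0,[0,0,0],-2.5]
    - [0,[0,0,0],-2.5]
    - [0,[0,0,0],-2.5]

```text
time_s: 11.5
tool_pos: [0.5629, -0.1718, 0.164]
eef_rot: [-3.142, -0.001, 2.335]
ft_force: [-0.4, 0.7, 5.7]
width: 0.0506
```

```bash
python3 a.py; python3 s.py
```

```text
[ 0.18  -0.074 -0.275  0.322  0.029  0.265  2.335]
11.7 [ 0.5629 -0.1718  0.164 ] yaw 133.8 tilt [ 0.0001 -0.0005] M [ 0.23  -0.114 -0.291] F [0.9 0.5 5.6] w 0.0507 q [ 0.71  0.47 -0.6   1.74  0.3   1.03  0.76] e7 [0.32  0.026 0.26 ]
```

Emit:
arm_command:
  rows:
    - [0,[0,0,0],9]
    - [0,[0,0,0],18]
    - [0,[0,0,0],27]
    - [0,[0,0,0],36]
    - [0,[0,0,0],44]
    - [0,[0,0,0],51]
    - [0,[0,0,0],54.5]
    - [0,[0,0,0],55.5]

```text
time_s: 12.7
tool_pos: [0.5635, -0.1717, 0.164]
eef_rot: [3.141, -0.0, 1.367]
ft_force: [5.6, -0.5, -1.3]
width: 0.0507
```

```bash
python3 a.py; python3 s.py
```

```text
[-0.188 -1.775  0.322 -0.233  2.18  -0.52   1.367]
12.9 [ 0.5635 -0.1718  0.164 ] yaw 78.38 tilt [-0.0006 -0.0003] M [-0.166 -1.775  0.25 ] F [ 5.5  0.3 -1. ] w 0.0508 q [ 0.56  0.43 -0.4   1.74  0.2   1.   -0.12] e7 [-0.145  2.181 -0.307]
```

Emit:
arm_command:
  rows:
    - [0,[0,0,0],-9.5]
    - [0,[0,0,0],-19]
    - [0,[0,0,0],-29]
    - [0,[0,0,0],-39]
    - [0,[0,0,0],-48]
    - [0,[0,0,0],-55]
    - [0,[0,0,0],-59.5]
    - [0,[0,0,0],-61]

```text
time_s: 13.9
tool_pos: [0.5631, -0.172, 0.1639]
eef_rot: [3.141, -0.0, 2.435]
ft_force: [0.5, -0.2, 2.8]
width: 0.0504
```

```bash
python3 a.py; python3 s.py
```

```text
[-0.127 -0.181 -0.041 -0.162  0.201  0.216  2.434]
14.1 [ 0.5633 -0.172   0.1639] yaw 139.35 tilt [-0.0002  0.0001] M [-0.276 -0.115 -0.02 ] F [-0.1 -1.1  3.1] w 0.0504 q [ 0.72  0.47 -0.62  1.74  0.32  1.03  0.85] e7 [-0.3   -0.001  0.158]
```

Emit:
arm_command:
  rows:
    - [0,[0,0,0],-1.5]
    - [0,[0,0,0],-3]
    - [0,[0,0,0],-3]
    - [0,[0,0,0],-3]

```text
time_s: 14.6
tool_pos: [0.5633, -0.172, 0.1639]
eef_rot: [3.141, 0.0, 2.484]
ft_force: [0.6, 0.1, 2.7]
width: 0.0505
```

```bash
python3 a.py; python3 s.py
```

```text
[ 0.106 -0.5   -0.165  0.092  0.536  0.163  2.484]
14.8 [ 0.5633 -0.172   0.1639] yaw 142.34 tilt [-0.0002  0.0002] M [ 0.07  -0.539 -0.114] F [ 0.9 -0.   2.9] w 0.0508 q [ 0.73  0.48 -0.63  1.74  0.32  1.03  0.89] e7 [0.109 0.57  0.151]
```

Emit:
arm_command:
  rows:
    - [0,[0,0,0],-1.5]
    - [0,[0,0,0],-3]
    - [0,[0,0,0],-3]
    - [0,[0,0,0],-3]

```text
time_s: 15.3
tool_pos: [0.5634, -0.1719, 0.1639]
eef_rot: [3.141, 0.0, 2.537]
ft_force: [2.0, 1.0, 3.4]
width: 0.051
```

```bash
python3 a.py; python3 s.py
```

```text
[ 0.494 -0.771 -0.226  0.569  0.862  0.218  2.537]
15.5 [ 0.5634 -0.1719  0.1639] yaw 145.34 tilt [-0.0004  0.0003] M [ 0.486 -0.772 -0.144] F [2.  1.8 3. ] w 0.0506 q [ 0.74  0.48 -0.65  1.74  0.33  1.03  0.94] e7 [0.619 0.9   0.203]
```

Run:
```python
from h import *
im,d=camera("wrist"); cv2.imwrite("pics/w3.png",cv2.resize(im[170:330,170:400],None,fx=3,fy=3)[...,::-1])
```

```text
(no output)
```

View pics/w3.png

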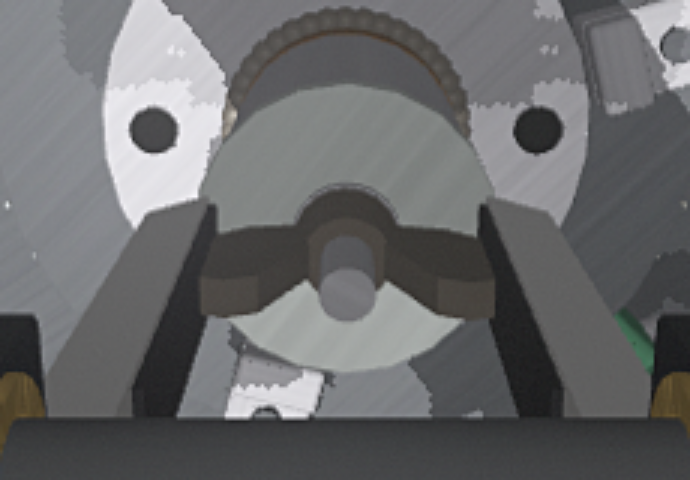

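Emit:
arm_command:
  rows:
    - [0,[0,0,0],-1.5]
    - [0,[0,0,0],-3]
    - [0,[0,0,0],-3]
    - [0,[0,0,0],-3]

```text
time_s: 16.05
tool_pos: [0.5635, -0.1719, 0.1641]
eef_rot: [3.141, 0.001, 2.589]
ft_force: [3.3, 0.6, 4.8]
width: 0.0506
```

```bash
python3 a.py; python3 s.py
```

```text
[ 0.47  -1.223 -0.231  0.548  1.495  0.241  2.589]
16.25 [ 0.5635 -0.1718  0.164 ] yaw 148.34 tilt [-0.0005  0.0006] M [ 0.434 -1.231 -0.193] F [4.3 0.9 5.3] w 0.0506 q [ 0.74  0.48 -0.66  1.74  0.34  1.04  0.99] e7 [0.539 1.521 0.228]
```

Emit:
arm_command:
  rows:
    - [0,[0,0,0],-1.5]
    - [0,[0,0,0],-3]
    - [0,[0,0,0],-3]
    - [0,[0,0,0],-3]

```text
time_s: 16.75
tool_pos: [0.5636, -0.172, 0.1641]
eef_rot: [3.141, 0.001, 2.642]
ft_force: [3.5, 0.5, 5.2]
width: 0.0504
```

```bash
python3 a.py; python3 s.py
```

```text
[ 0.319 -1.166 -0.352  0.46   1.458  0.372  2.642]
16.95 [ 0.5636 -0.1719  0.1641] yaw 151.39 tilt [-0.0005  0.0009] M [ 0.336 -1.152 -0.394] F [3.7 0.7 4.8] w 0.0505 q [ 0.75  0.49 -0.67  1.74  0.34  1.04  1.04] e7 [0.457 1.458 0.368]
```

Emit:
arm_command:
  rows:
    - [0,[0,0,0],10]
    - [0,[0,0,0],20]
    - [0,[0,0,0],30]
    - [0,[0,0,0],40]
    - [0,[0,0,0],50]
    - [0,[0,0,0],60]
    - [0,[0,0,0],67]
    - [0,[0,0,0],69]

```text
time_s: 17.95
tool_pos: [0.5644, -0.172, 0.1641]
eef_rot: [3.139, 0.0, 1.437]
ft_force: [10.6, -0.7, -2.8]
width: 0.0506
```

```bash
python3 a.py; python3 s.py
```

```text
[-0.244 -3.198  0.196 -0.146  3.982 -0.487  1.438]
18.15 [ 0.5644 -0.1721  0.1641] yaw 82.46 tilt [-0.0028  0.    ] M [-0.196 -3.205  0.09 ] F [10.6 -0.7 -1.4] w 0.0506 q [ 0.57  0.44 -0.41  1.74  0.2   1.   -0.05] e7 [-0.012  3.977 -0.185]
```

Emit:
arm_command:
  rows:
    - [0,[0,0.03,0],1.5]
    - [0,[0,0.05,0],3]
    - [0,[0,0.05,0],3]
    - [0,[0,0.05,0],3]

```text
time_s: 18.65
tool_pos: [0.5647, -0.1721, 0.164]
eef_rot: [3.139, -0.0, 1.387]
ft_force: [1.4, 0.8, 2.5]
width: 0.0503
```

```bash
python3 a.py; python3 s.py
```

```text
[ 0.09  -0.965  0.254  0.05   1.041 -0.242  1.387]
18.85 [ 0.5647 -0.1721  0.164 ] yaw 79.48 tilt [-0.0025 -0.0001] M [ 0.071 -0.922  0.264] F [1.5 1.7 1.9] w 0.0505 q [ 0.56  0.43 -0.4   1.74  0.2   1.   -0.1 ] e7 [ 0.043  0.945 -0.24 ]
```

Emit:
arm_command:
  rows:
    - [0,[0,0,0],1]
    - [0,[0,0,0],2]
    - [0,[0,0,0],2]
    - [0,[0,0,0],2]

```text
time_s: 19.35
tool_pos: [0.5647, -0.1721, 0.164]
eef_rot: [3.139, -0.0, 1.352]
ft_force: [2.3, 0.5, 1.2]
width: 0.0505
```

```bash
python3 a.py; python3 s.py
```

```text
[-0.011 -1.065  0.357 -0.062  1.14  -0.336  1.352]
19.55 [ 0.5648 -0.1721  0.164 ] yaw 77.48 tilt [-0.0025 -0.0002] M [-0.03  -1.017  0.338] F [1.8 1.3 2.2] w 0.0508 q [ 0.55  0.43 -0.4   1.74  0.19  1.   -0.13] e7 [-0.062  1.147 -0.327]
```

Emit:
arm_command:
  rows:
    - [0,[0,0,0],-9]
    - [0,[0,0,0],-18]
    - [0,[0,0,0],-27]
    - [0,[0,0,0],-36]
    - [0,[0,0,0],-45]
    - [0,[0,0,0],-54]
    - [0,[0,0,0],-62]
    - [0,[0,0,0],-66]

```text
time_s: 20.55
tool_pos: [0.5641, -0.1722, 0.164]
eef_rot: [3.141, 0.001, 2.507]
ft_force: [-3.4, 1.8, 8.4]
width: 0.0508
```

```bash
python3 a.py; python3 s.py
```

```text
[ 0.39   0.65   0.047  0.427 -0.963  0.042  2.507]
20.75 [ 0.5641 -0.1722  0.164 ] yaw 143.46 tilt [-0.0004  0.001 ] M [0.378 0.646 0.176] F [-3.5  1.4  8.1] w 0.0503 q [ 0.73  0.48 -0.64  1.74  0.32  1.03  0.91] e7 [ 0.359 -0.948  0.054]
```

Still below the stop with low torque, so I continue in steps.

Emit:
arm_command:
  rows:
    - [0,[0,0,0],-2]
    - [0,[0,0,0],-4]
    - [0,[0,0,0],-5]
    - [0,[0,0,0],-5]

```text
time_s: 21.25
tool_pos: [0.5638, -0.1722, 0.1641]
eef_rot: [3.141, 0.0, 2.591]
ft_force: [0.1, 0.7, 6.8]
width: 0.0507
```

```bash
python3 a.py; python3 s.py
```

```text
[ 0.397 -0.187 -0.006  0.425  0.11   0.09   2.591]
21.45 [ 0.5638 -0.1722  0.1641] yaw 148.44 tilt [-0.0001  0.0003] M [ 0.401 -0.164 -0.01 ] F [0.8 1.3 6.1] w 0.0505 q [ 0.74  0.48 -0.65  1.74  0.33  1.04  0.99] e7 [0.406 0.111 0.005]
```

Emit:
arm_command:
  rows:
    - [0,[0,0,0],-2]
    - [0,[0,0,0],-4]
    - [0,[0,0,0],-5.5]
    - [0,[0,0,0],-5.5]

```text
time_s: 21.95
tool_pos: [0.5637, -0.1722, 0.1641]
eef_rot: [3.142, 0.0, 2.688]
ft_force: [0.5, 0.9, 5.8]
width: 0.0505
```

```bash
python3 a.py; python3 s.py
```

```text
[ 0.31  -0.278 -0.013  0.326  0.253  0.13   2.688]
22.15 [ 0.5637 -0.1722  0.1641] yaw 153.99 tilt [0.0001 0.0001] M [ 0.339 -0.279 -0.061] F [-0.5  1.5  4.9] w 0.0507 q [ 0.76  0.49 -0.68  1.74  0.35  1.04  1.08] e7 [0.301 0.254 0.005]
```

Emit:
arm_command:
  rows:
    - [0,[0,0,0],-2]
    - [0,[0,0,0],-4]
    - [0,[0,0,0],-6]
    - [0,[0,0,0],-6]

```text
time_s: 22.65
tool_pos: [0.5636, -0.1723, 0.1641]
eef_rot: [-3.142, -0.0, 2.794]
ft_force: [0.3, 0.6, 6.2]
width: 0.0506
```

```bash
python3 a.py; python3 s.py
```

```text
[ 0.309 -0.268 -0.004  0.317  0.268  0.163  2.794]
22.85 [ 0.5636 -0.1723  0.1641] yaw 160.07 tilt [ 0.0001 -0.    ] M [ 0.254 -0.272  0.026] F [1.1 1.4 4.8] w 0.0509 q [ 0.77  0.49 -0.7   1.74  0.36  1.04  1.17] e7 [0.284 0.267 0.   ]
```

Emit:
arm_command:
  rows:
    - [0,[0,0,0],-4]
    - [0,[0,0,0],-8]
    - [0,[0,0,0],-12]
    - [0,[0,0,0],-15]
    - [0,[0,0,0],-15]

```text
time_s: 23.48
tool_pos: [0.5635, -0.1724, 0.164]
eef_rot: [3.142, -0.0, 3.057]
ft_force: [-0.1, 1.7, 4.8]
width: 0.0505
```

```bash
python3 a.py; python3 s.py
```

```text
[ 3.030e-01 -2.010e-01 -2.000e-03  2.840e-01  2.110e-01  2.290e-01
  3.057e+00]
23.68 [ 0.5635 -0.1724  0.164 ] yaw 175.11 tilt [ 0.0001 -0.0003] M [ 0.187 -0.199  0.003] F [0.1 0.4 4.5] w 0.0508 q [ 0.81  0.51 -0.76  1.73  0.4   1.06  1.41] e7 [ 0.203  0.156 -0.005]
```

Emit:
arm_command:
  rows:
    - [0,[0,0,0],-2]
    - [0,[0,0,0],-4]
    - [0,[0,0,0],-6]
    - [0,[0,0,0],-6]

```text
time_s: 24.18
tool_pos: [0.5635, -0.1724, 0.164]
eef_rot: [-3.142, -0.0, -3.121]
ft_force: [0.7, 0.2, 5.0]
width: 0.0508
```

```bash
python3 - <<'E'
from h import *
im,d=camera("wrist"); cv2.imwrite("pics/w4.png",cv2.resize(im[170:330,170:400],None,fx=3,fy=3)[...,::-1])
E
python3 a.py; python3 s.py
```

```text
[ 0.223 -0.187 -0.02   0.199  0.19   0.05  -3.121]
24.43 [ 0.5635 -0.1724  0.164 ] yaw -178.83 tilt [ 0.0001 -0.0004] M [ 0.174 -0.213 -0.042] F [0.6 0.5 5.2] w 0.0506 q [ 0.83  0.52 -0.78  1.73  0.41  1.06  1.5 ] e7 [ 0.171  0.181 -0.017]
```

View pics/w4.png

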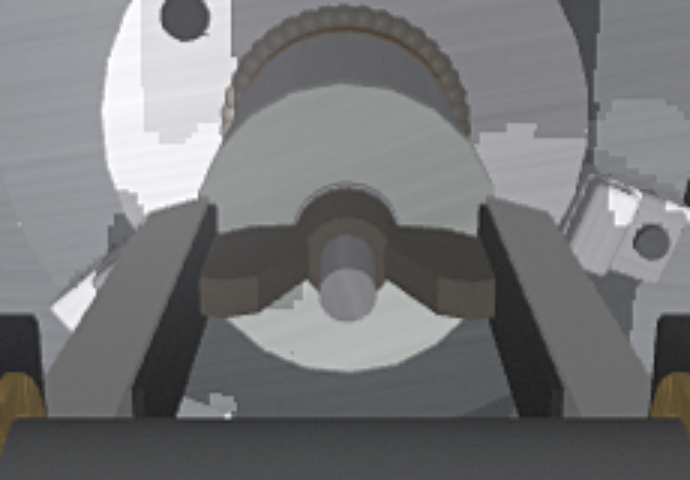

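Emit:
arm_command:
  rows:
    - [0,[0,0,0],-2]
    - [0,[0,0,0],-4]
    - [0,[0,0,0],-4]

```text
time_s: 24.8
tool_pos: [0.5637, -0.1721, 0.1641]
eef_rot: [3.141, 0.0, -3.05]
ft_force: [2.6, 4.3, 4.7]
width: 0.0503
```

```bash
python3 a.py; python3 s.py
```

```text
[ 1.02  -0.767 -0.1    1.117  1.052  0.341 -3.051]
25.0 [ 0.5636 -0.1721  0.1641] yaw -174.82 tilt [-0.0002 -0.0001] M [ 1.191 -0.868 -0.003] F [3.7 3.6 5. ] w 0.051 q [ 0.84  0.52 -0.79  1.73  0.42  1.06  1.57] e7 [1.243 1.159 0.101]
```

Emit:
arm_command:
  rows:
    - [0,[0,0,-0.15],0]
    - [0,[0,0,-0.3],0]
    - [0,[0,0,-0.5],0]
    - [0,[0,0,-0.5],0]

```text
time_s: 25.5
tool_pos: [0.5635, -0.1723, 0.1691]
eef_rot: [3.142, -0.0, -3.051]
ft_force: [0.4, 0.5, -5.0]
width: 0.0506
```

```bash
python3 s.py
```

```text
25.5 [ 0.5635 -0.1723  0.1691] yaw -174.83 tilt [-0.0001 -0.0003] M [ 0.075 -0.135 -0.048] F [ 0.4  0.5 -5. ] w 0.0506 q [ 0.84  0.52 -0.8   1.73  0.41  1.07  1.57] e7 [-0.004  0.157  0.029]
```

Emit:
arm_command:
  rows:
    - [0,[0,0,-0.7],0]
    - [0,[0,0,-1.4],0]
    - [0,[0,0,-2.2],0]
    - [0,[0,0,-3.2],0]
    - [0,[0,0,-4.5],0]
    - [0,[0,0,-6],0]
    - [0,[0,0,-7],0]
    - [0,[0,0,-7],0]

```text
time_s: 26.5
tool_pos: [0.5639, -0.1723, 0.2399]
eef_rot: [-3.141, 0.001, -3.051]
ft_force: [0.4, -0.1, -3.3]
width: 0.0506
```

```bash
python3 - <<'E'
from h import *
im,d=camera("wrist"); i2,_=camera("side")
a=cv2.resize(im[150:350,150:420],(400,296)); b=cv2.resize(i2[80:230,230:380],(296,296)); cv2.imwrite("pics/l1.png",np.hstack([a,b])[...,::-1])
E
python3 s.py
```

```text
26.6 [ 0.5634 -0.1723  0.2388] yaw -174.84 tilt [-0.0001 -0.0006] M [ 0.074 -0.146  0.008] F [-0.8 -1.  -3.7] w 0.0506 q [ 0.87  0.45 -0.83  1.66  0.35  1.2   1.62] e7 [-0.002  0.116  0.021]
```

View pics/l1.png

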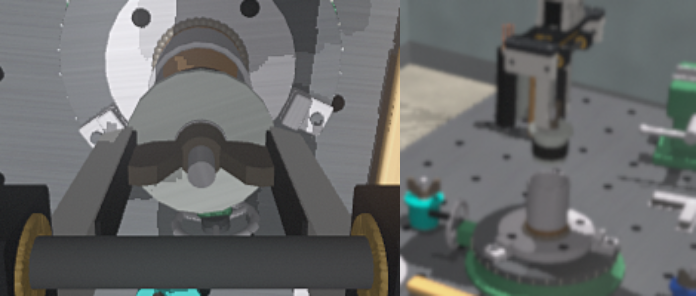

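The plug is clear of the pipe and hanging upright (side crop: foot well above the rim). Next I carry it over the tray's free spot at (0.545, 0.165).

Emit:
arm_command:
  rows:
    - [0,[0,2.5,-0.5],0]
    - [0,[0,7,-0.5],0]
    - [0,[-0.3,12,-0.5],0]
    - [0,[-0.6,17.5,-0.5],0]
    - [0,[-0.8,23,-0.5],0]
    - [0,[-1,28,-0.5],0]
    - [0,[-1.2,32,-0.5],0]
    - [0,[-1.2,33.8,-0.5],0]

```text
time_s: 27.6
tool_pos: [0.5437, 0.1686, 0.2438]
eef_rot: [3.141, -0.001, -3.048]
ft_force: [-0.6, -0.5, -3.7]
width: 0.0504
```

Emit:
arm_command:
  rows:
    - [0,[0,0,3],0]
    - [0,[0,0,7],0]
    - [0,[0,0,11],0]
    - [0,[0,0,13],0]
    - [0,[0,0,13],0]

```text
time_s: 28.22
tool_pos: [0.5431, 0.1686, 0.1132]
eef_rot: [3.141, -0.003, -3.048]
ft_force: [0.1, -0.9, -3.4]
width: 0.051
```

```bash
python3 - <<'E'
from h import *
im,d=camera("wrist"); i2,_=camera("side")
a=cv2.resize(im,(400,300)); b=cv2.resize(i2[180:330,170:370],(400,300)); cv2.imwrite("pics/p1.png",np.hstack([a,b])[...,::-1])
E
python3 s.py
```

```text
28.32 [0.5441 0.1691 0.115 ] yaw -174.64 tilt [-0.0012  0.0003] M [ 0.097 -0.162 -0.033] F [ 0.3  0.9 -3.8] w 0.0505 q [ 0.28  0.57 -0.83  1.82  0.5   0.97  0.9 ] e7 [ 0.035  0.04  -0.045]
```

View pics/p1.png

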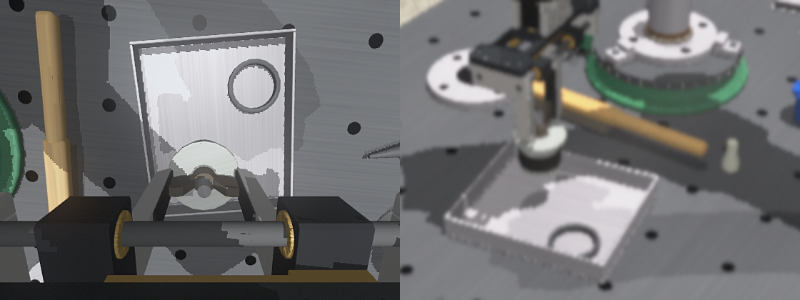

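The plug (at pixel (205,180) in the wrist view) is over the tray's free part and the ring at (253,87) is clear. Lowering.

Emit:
arm_command:
  rows:
    - [0,[0,0,2],0]
    - [0,[0,0,3.8],0]
    - [0,[0,0,4.7],0]
    - [0,[0,0,5.0],0]
    - [0,[0,0,5.0],0]

```text
time_s: 28.95
tool_pos: [0.5442, 0.1692, 0.0651]
eef_rot: [3.14, 0.0, -3.048]
ft_force: [-1.1, 0.3, -4.1]
width: 0.0507
```

```bash
python3 s.py
```

```text
28.95 [0.5442 0.1692 0.0651] yaw -174.63 tilt [-0.0013  0.0003] M [ 0.019 -0.198 -0.016] F [-1.1  0.3 -4.1] w 0.0507 q [ 0.24  0.64 -0.78  1.85  0.57  0.89  0.85] e7 [ 0.068 -0.042 -0.067]
```

Emit:
arm_command:
  rows:
    - [0,[0,0,0.1],0]
    - [0,[0,0,0.2],0]
    - [0,[0,0,0.25],0]
    - [0,[0,0,0.25],0]

```text
time_s: 29.45
tool_pos: [0.545, 0.1694, 0.0635]
eef_rot: [3.14, 0.002, -3.048]
ft_force: [-0.8, -1.1, 8.2]
width: 0.0507
```

```bash
python3 s.py
```

```text
29.45 [0.545  0.1694 0.0635] yaw -174.64 tilt [-0.0012  0.0021] M [-0.272  0.087  0.013] F [-0.8 -1.1  8.2] w 0.0507 q [ 0.24  0.64 -0.78  1.85  0.57  0.89  0.85] e7 [-0.156 -0.494 -0.024]
```

Fz went from -4 to +8 N, so the foot is on the floor. I'll release, pause, and rise straight up.

Emit:
arm_command:
  rows:
    - [0.6,[0,0,0],0]
    - [0.9,[0,0,0],0]
    - [1,[0,0,0],0]
    - [1,[0,0,0],0]
    - [1,[0,0,-3],0]
    - [1,[0,0,-8],0]
    - [1,[0,0,-14],0]
    - [1,[0,0,-18],0]

```text
time_s: 30.45
tool_pos: [0.5449, 0.1695, 0.2461]
eef_rot: [3.14, 0.004, -3.048]
ft_force: [0.4, -0.5, 0.2]
width: 0.0936
```

Emit:
arm_command:
  rows:
    - [1,[0,-4,0],0]
    - [1,[0,-9,0],0]
    - [1,[0,-14,0],0]
    - [1,[0,-14,0],0]

```text
time_s: 30.95
tool_pos: [0.5583, 0.026, 0.2455]
eef_rot: [3.141, 0.003, -3.054]
ft_force: [-0.4, 1.1, 0.7]
width: 0.0939
```

```bash
python3 - <<'E'
from h import *
i1,d=camera("top"); i2,_=camera("side")
a=cv2.resize(i1[100:300,100:420],(480,300)); b=cv2.resize(i2[180:330,170:330],(320,300)); cv2.imwrite("pics/e1.png",np.hstack([a,b])[...,::-1])
P=pts("top",d); r=P[180:265,190:262].reshape(-1,3)
for lo,hi in((.044,.055),(.06,.09)):
    q=r[(r[:,2]>lo)&(r[:,2]<hi)]; print(lo,len(q),q.mean(0).round(4) if len(q) else "",np.ptp(q,0).round(3) if len(q) else "")
E
python3 s.py
```

```text
0.044 210 [0.5428 0.1743 0.0493] [0.059 0.055 0.01 ]
0.06 51 [0.5441 0.1757 0.0739] [0.015 0.042 0.024]
31.05 [0.5579 0.0301 0.2459] yaw -174.67 tilt [-0.0016  0.0039] M [ 0.085 -0.121  0.011] F [-0.   0.1  0.4] w 0.0942 q [ 0.61  0.39 -0.91  1.72  0.33  1.18  1.27] e7 [0.185 0.106 0.192]
```

View pics/e1.png

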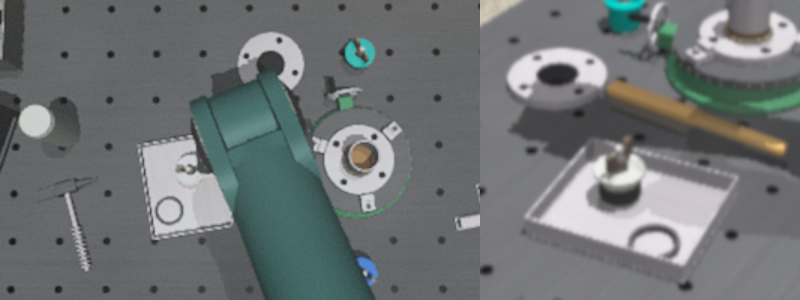

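The plug stands upright in the tray: shoulder top at z 0.049 (0.003 + 0.046), at about (0.543, 0.172). The ring, brush and other things in view haven't moved.

```bash
python3 -c "
from rig import *; s=state(); print(s['time_s'],abs(s['joint_vel']).max()); print(finish_job())"
```

```text
31.05 0.02745966534890116
the job is handed in; nothing more can be done
None
```

The purge plug is out of the pipe and standing upright on its foot on the tray floor. I handed the job in at 31 s; no verdict was reported.

- **Breaking free:** I gripped the wing nut across its wing ends and rocked it through nine alternating swings. The settled torque stayed at or below about 0.37 N m, well under the half newton-metre limit. On the ninth swing it turned freely counterclockwise.
- **Unscrewing and drawing out:** I backed the nut off until the tool had turned about 80° from the start. The plug then came straight up with only about 5 N of pull, including its own weight.
- **Placing:** It went onto the free spot in the tray. The force changed from -4 N to +8 N when the foot touched the floor, and then I released it.
- **Last checks:**
  - The shoulder top is at z = 0.049 m, which is the height expected for a plug standing on the floor.
  - The plug is at about (0.543, 0.172), roughly +25 mm x and -15 mm y in the tray.
  - In the last pictures the ring, brush, hammer, can and spare flange look unmoved. The magnet square is only partly in view and the nozzle is hidden, and I did not measure any of them.
- **Disagreement:** From swing 7 on, the nut's centre angle, worked out from where it met the stops, sat about 8° further round than in the earlier swings. The close-up showed no slip in the grip. The exact nut angle is therefore uncertain, probably 1.2 to 1.25 rad, and the easy draw fits that.

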